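# Unlock the paint box of the colour in hand

## Task

The tin standing on the green job mat shows which colour is wanted: on the paint box of that colour, turn the lock's dial, feeling for the notch clicks, until its white pointer clicks home at the red mark, then pull the shackle bar open by its upright pin. Lift the opened lock off the hasp and hold it up, dial upwards and roughly level, with its underside at least 18 cm above the table, clear of everything but the gripper; finish while still holding it up, still, with the bar open. Leave the other lock and both tins as they are.

Things in the scene. Friction and masses are not known exactly. Their poses are not given: they have to be found in the camera images.
- box_blue: fixed low steel paint box, blue, 160 (x) x 200 (y) x 60 mm high, yaw up to 0.3 rad, may stand left or right. Origin: centre of its underside. On its lid (60 mm up), at the lid's centre, stands a hasp staple: a steel eye 24 mm wide in x, 5 mm thick in y, 28 mm tall. The lock sits over the staple, between two 5 mm high saddle lips.
- lock_blue: loose 0.45 kg steel lock on the blue box's lid, dial up, axes as the box's. Origin: underside, 20 mm to -y of the box's centre. Case x -30..30, y -40..36 mm, 38 high, open below at y 15..25 for the staple; about 2.5 mm of play. The shackle bar through the staple's eye holds it until drawn. Can be lifted by the dial's grip or across the case's 60 mm.
- dial_blue (a joint): dial angle of the blue lock, rad; 0 = open notch: white pointer towards the red mark on the case (lock +y); + = anticlockwise from above. Sprung notches click every 0.524 rad (0.06 N m to leave one) and centre the dial when let go nearby. The bar can be drawn only within 0.1 rad of 0. Starts 0.35 to 1.3 rad from 0, positive.
- dial_blue_grip (a point): point on the blue dial's vertical axis, 12 mm to -y of the lock's origin and 58 mm above the lock's underside, in the dial's upright blue grip: 14 mm thick, 44 mm long along the pointer, reaching from 44 to 68 mm above the lock's underside; below it a black disc 48 mm in diameter
- dial_blue_pointer (a point): end of the white pointer line on top of the blue dial's grip, 22 mm from the dial's axis, 68 mm above the lock's underside
- bar_blue (a joint): how far the blue lock's shackle bar is drawn (m): 0 = shut, 0.024 = fully drawn (end stop), along the lock's +y; it leaves the staple from about 0.016. About 1.5 N of friction; it stays where left. When drawn, it also blocks the dial.
- bar_blue_pin (a point): point on the blue upright pull pin at the outer end of the shackle bar: pin 12 mm in diameter, from 7 to 47 mm above the lock's underside; this point lies on the pin's axis, 33 mm above the lock's underside, 66 mm from the lock's origin towards its +y when shut (30 mm clear of the case)
- tin_blue: loose small paint tin with blue band and lid, 64 mm in diameter, 66 mm tall, standing on the green mat or on the plywood board; origin: centre of its underside
- box_yellow: fixed low steel paint box, yellow, 160 (x) x 200 (y) x 60 mm high, yaw up to 0.3 rad, may stand left or right. Origin: centre of its underside. On its lid (60 mm up), at the lid's centre, stands a hasp staple: a steel eye 24 mm wide in x, 5 mm thick in y, 28 mm tall. The lock sits over the staple, between two 5 mm high saddle lips.
- lock_yellow: loose 0.45 kg steel lock on the yellow box's lid, dial up, axes as the box's. Origin: underside, 20 mm to -y of the box's centre. Case x -30..30, y -40..36 mm, 38 high, open below at y 15..25 for the staple; about 2.5 mm of play. The shackle bar through the staple's eye holds it until drawn. Can be lifted by the dial's grip or across the case's 60 mm.
- dial_yellow (a joint): dial angle of the yellow lock, rad; 0 = open notch: white pointer towards the red mark on the case (lock +y); + = anticlockwise from above. Sprung notches click every 0.524 rad (0.06 N m to leave one) and centre the dial when let go nearby. The bar can be drawn only within 0.1 rad of 0. Starts 0.35 to 1.3 rad from 0, negative.
- dial_yellow_grip (a point): point on the yellow dial's vertical axis, 12 mm to -y of the lock's origin and 58 mm above the lock's underside, in the dial's upright yellow grip: 14 mm thick, 44 mm long along the pointer, reaching from 44 to 68 mm above the lock's underside; below it a black disc 48 mm in diameter
- dial_yellow_pointer (a point): end of the white pointer line on top of the yellow dial's grip, 22 mm from the dial's axis, 68 mm above the lock's underside
- bar_yellow (a joint): how far the yellow lock's shackle bar is drawn (m): 0 = shut, 0.024 = fully drawn (end stop), along the lock's +y; it leaves the staple from about 0.016. About 1.5 N of friction; it stays where left. When drawn, it also blocks the dial.
- bar_yellow_pin (a point): point on the yellow upright pull pin at the outer end of the shackle bar: pin 12 mm in diameter, from 7 to 47 mm above the lock's underside; this point lies on the pin's axis, 33 mm above the lock's underside, 66 mm from the lock's origin towards its +y when shut (30 mm clear of the case)
- tin_yellow: loose small paint tin with yellow band and lid, 64 mm in diameter, 66 mm tall, standing on the green mat or on the plywood board; origin: centre of its underside
- job_mat: fixed green board 110 x 110 x 8 mm at the far side of the table: the job mat; the tin standing on it gives the colour wanted. Origin: centre of its underside
- rest_board: fixed plywood board 110 x 110 x 8 mm at the far side: the tin on it is not wanted. Origin: centre of its underside

How it is judged:
By the outcome, as a careful person would: the job done as asked, in the order asked, and still so for the second after the job is handed in, while the arm keeps its last pose, push and grip.
It also fails if it takes over 56 s, if anything falls off the work surface, if the arm or the gripper's body presses on something with over 40 N, if the wrist force passes 120 N, or if a joint passes its speed limit or range.

## Robot

A 7-joint arm with a two-finger parallel gripper is mounted at the origin on the work surface. World frame = base frame: x ahead of the robot, y to its left, z up, the work surface at z = 0. Lengths are in mm, angles in rad, forces in N, time in s.
With the tool pointing down it reaches from about 425 to 975 mm from the base axis. Payload 16.7 kg.
Tool frame: the origin (TCP) lies at the very end of the fingers, on their centre line; the grasp point (between the pads) lies bot.pinch_z behind it (bot.pinch_z is the distance from the TCP to the grasp point, in mm); z points along the fingers, y is the line along which they close (so a half turn about z gives the same grasp; the last joint's range is limited). The gripper opens to 85 mm and grips with 20 to 120 N. Pads are 22 mm wide; open, the fingers measure 114 mm over their backs; the gripper's body (76 mm by 85 mm) begins 54 mm behind the grasp point. The pads swing forward as they close: fully open they stand 13 mm farther back than shut.
Start: joints at [-1.357, 0.426, 0.074, 1.606, -0.034, 1.111, -0.067], TCP at [239.556, 631.022, 231.302] pointing down, gripper open.
Joint ranges: [-2.85, 2.85], [-0.5, 2.14], [-1.23, 1.37], [0.21, 2.46], [-1.02, 4.16], [0.16, 2.05], [-2.73, 2.73]. Speed limits (rad/s): [1.89, 1.89, 2.39, 2.39, 3.01, 3.01, 3.01].

## Interface

Orientations are given as [roll, pitch, yaw] about the fixed x, y, z axes, in that order (R = Rz(yaw) Ry(pitch) Rx(roll)).
In Python, from bench import bot gives the robot as it stands.
- The arm moves only by the tool shift_gripper, called after "Call:" by a JSON object that holds its "method" and its "body". Schema: {"type":"object","properties":{"rows":{"type":"object","properties":{"ticks":{"type":"array","items":{"type":"array","items":{"type":"number"},"minItems":4,"maxItems":4},"minItems":1,"maxItems":5}},"additionalProperties":false,"required":["ticks"]},"aperture":{"type":"number"},"grip_force":{"type":"number"},"only":{"type":"string"},"quiet":{"type":"boolean"},"lines":{"type":"string"}},"required":["rows"],"additionalProperties":false}. rows is an object whose key "ticks" holds a list of rows, 1 to 5 of them, each of 4 numbers: dx, dy, dz in shares of the most that a row can go, 1 being 50 mm, then a turn about the tool's z in parts of the range, where 1.0 means 90 degrees; each row shifts and turns the commanded pose from where the row before left it, along the tool's axes as they then stand; what a row does not reach is not made up. A row lasts 1/10 s, in which the tool goes at most 50 mm and 0.15 rad, less where a joint would pass 70% of its speed; a pose out of reach is approached as far as the arm can. aperture is the finger opening in mm, set as the call begins (left out keeps the last). The fingers move at their own pace and stop on an object; grip_force is the grip in N (left out, the last holds). Time passes only in rows, so rows that do not move let the fingers close. The tool returns the time, the measured TCP pose, the force, the opening and the grip force at its end. only (a regular expression) keeps the lines of the reply that match it, lines (a string "A,B") keeps lines A to B, and quiet returns only ok. A shift or turn number past 1, either way, is cut back to 1. Input that does not fit is refused with a message, and nothing moves.
- bot.get_obs(): the state, without advancing time (a new reading comes with each control period).
- bot.get_image(name): name is "side" or "top" or "wrist"; returns a dict with "image" (384x512x3 uint8, red, green, blue), "fx", "fy", "cx", "cy" (pixels), "position" and "attitude" of the camera in the world. Camera axes: x right, y down, z forward; pixel columns grow to the right and rows downward; lengths in mm; the calibration is good to about 2 mm. A picture is of the moment at which its call begins. There is no depth.
- bot.close_job(): hands the job in; it is judged then, once.
The state is a dict: "clock": time; "qpos": joint angles; "dq": joint speeds; "tau": joint torques, N m; "ee_pos": TCP position; "ee_rot": TCP orientation; "contact_force": force on the tool from outside, world axes, zero at the start; "torque": the same for the moment, N m; "finger_gap": finger opening in mm; "finger_force": force on a finger pad.
Only numpy, scipy, OpenCV 4.12 (cv2) and the standard library are available. Lean on these libraries where they do the work, as an engineer would, in place of code of your own. Each camera call takes 0.05 s, during which the arm holds its last target. There are 200 camera calls.

## Working session

There is one attempt and no reset: what is moved stays moved. The work goes in short steps, Python scripts to look and compute and a tool call to move; the robot and the scene stay as the last step left them, time stands still between calls to the robot, and variables do not carry over. Pictures are saved under pics/ and viewed, at most 10 in all, crops included, and the job is handed in when it is done.

```bash
ls; mkdir -p pics
```

Run:
```python
from bench import bot
import cv2,numpy as np
ims=[]
for n in ["side","top","wrist"]:
    d=bot.get_image(n); print(n,[d[k] for k in("fx","fy","cx","cy","position","attitude")])
    cv2.imwrite(f"pics/{n}0.png",d["image"][:,:,::-1])
    ims.append(d["image"][:,:,::-1])
o=bot.get_obs();print(o); print(bot.pinch_z)
a=np.vstack([np.hstack(ims[:2]),np.hstack([ims[2],ims[2]*0])]);cv2.imwrite("pics/all0.png",cv2.resize(a,(800,600)))
```

```text
bench.py
pics
side [430.3416469544952, 430.3416469544952, 261.3743364394436, 187.75654969542606, array([514.31579679, 550.29459127, 778.68720331]), array([-2.46769647e+00, -2.56943678e-03, -3.06680255e+00])]
top [369.62179091056396, 369.62179091056396, 251.3576448899752, 188.06835453731648, array([471.13997369,  14.67025476, 867.25166571]), array([-3.02265417,  0.00564276, -1.54143682])]
wrist [270.0391292143667, 270.0391292143667, 255.2747090954577, 190.65082229288436, array([160.56973704, 660.00181551, 373.64933052]), array([2.80908992e+00, 9.14245080e-04, 1.20564184e+00])]
{'clock': 0.15, 'qpos': array([-1.35749575,  0.42659173,  0.07385998,  1.6064512 , -0.03409248,
        1.11077991, -0.06709685]), 'dq': array([-0.00014696, -0.0013421 ,  0.00063591, -0.0017113 ,  0.00069776,
        0.00076644, -0.00238905]), 'tau': array([ 6.00179235e-03, -9.50316238e+01,  3.76511157e+00, -4.63760340e+01,
        1.95412757e-02,  7.73921551e-03, -9.45956145e-06]), 'ee_pos': array([239.46912191, 630.76586287, 230.77319511]), 'ee_rot': array([-3.14062420e+00,  7.06068400e-05,  2.77876342e+00]), 'contact_force': array([-0.31534095, -0.13932292, -0.09464067]), 'torque': array([ 0.02437569,  0.01227722, -0.04904687]), 'finger_force': 0.0, 'finger_gap': 85.47710723751963}
18.700000000000003
```

View pics/all0.png

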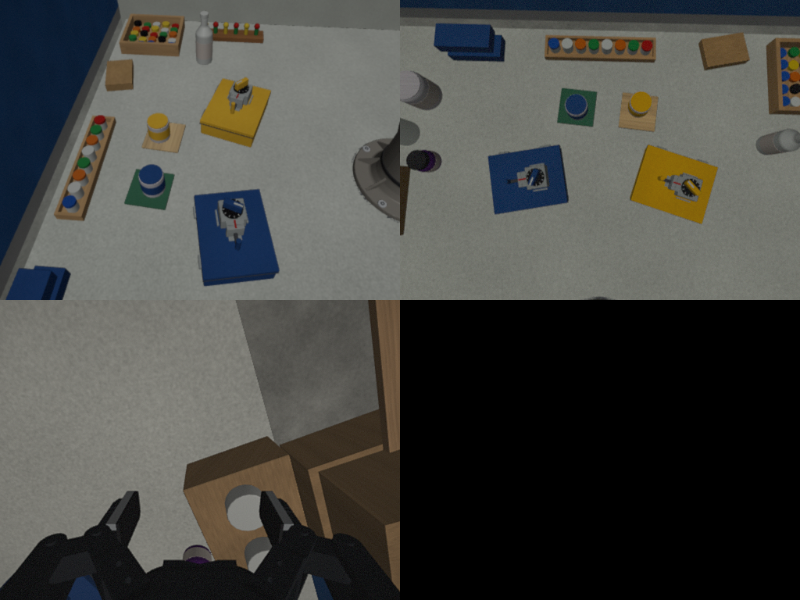

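The blue tin is on the green mat, so the blue lock is the one wanted. It sits at about (165, 230) in the full-size top view and (298, 280) in the side view. I'll enlarge both.

Run:
```python
import cv2,numpy as np
s=cv2.imread("pics/side0.png")[245:325,255:355];t=cv2.imread("pics/top0.png")[195:275,125:225]
f=lambda a:cv2.resize(a,None,fx=4,fy=4,interpolation=cv2.INTER_CUBIC)
cv2.imwrite("pics/crop0.png",np.clip(np.hstack([f(s),f(t)])*1.8,0,255).astype('uint8'))
```

```text
(no output)
```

View pics/crop0.png

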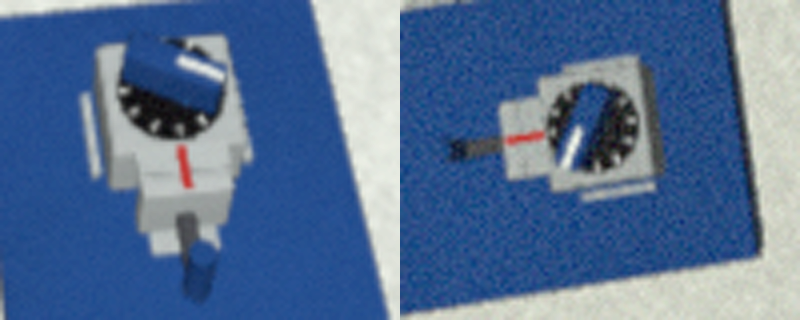

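The crop (4x) shows the white pointer running from the grip's centre to its outer end at about side (311, 264) and top (165.7, 236.7). The red mark points to top (152, 230), and the pin head is at side (305.7, 306) and top (139.5, 232). The dial reads roughly 1 rad. Next I'll triangulate these points.

Create h.py:
```python
import numpy as np,cv2
from scipy.spatial.transform import Rotation as Ro
from bench import bot
def cam(n):
    d=bot.get_image(n); return d
def ray(d,p):
    v=np.array([(p[0]-d["cx"])/d["fx"],(p[1]-d["cy"])/d["fy"],1.])
    v=Ro.from_euler('xyz',d["attitude"]).apply(v); return np.array(d["position"]),v/np.linalg.norm(v)
def tri(*obs):
    A=0;b=0;R=[ray(d,p) for d,p in obs]
    for o,v in R:
        P=np.eye(3)-np.outer(v,v);A=A+P;b=b+P@o
    x=np.linalg.solve(A,b); return x,max(np.linalg.norm((np.eye(3)-np.outer(v,v))@(x-o)) for o,v in R)
def plane(d,p,z):
    o,v=ray(d,p); return o+v*(z-o[2])/v[2]
```

Run:
```python
from h import *
np.set_printoptions(precision=1,suppress=True)
s,t=cam("side"),cam("top")
def redends(im,box):
    x0,y0,x1,y1=box; c=im[y0:y1,x0:x1].astype(int)
    m=(c[...,0]>c[...,1]*1.6)&(c[...,0]>c[...,2]*1.6)&(c[...,0]>60)
    y,x=np.nonzero(m); return np.array([x.mean()+x0,y.mean()+y0]),len(x)
def white(im,box):
    x0,y0,x1,y1=box; c=im[y0:y1,x0:x1].astype(int)
    m=c.min(2)>130
    y,x=np.nonzero(m); return np.array([x.mean()+x0,y.mean()+y0]),len(x),c.min(2).max()
sb=(255,245,355,325);tb=(125,195,225,275)
rs,rt=redends(s["image"],sb),redends(t["image"],tb);print(rs,rt,"red",tri((s,rs[0]),(t,rt[0])))
for a,b,n in [((311.3,264.2),(165.7,236.7),"ptr end"),((300,259.3),(170,227.5),"ptr in"),((305.7,306),(139.5,232),"pin top"),
  ((301.75,291.75),(151.75,230.25),"red out"),((300.5,281.7),(161.2,228.5),"red in")]:
    print(n,tri((s,a),(t,b)))
def quad(im):
    h=cv2.cvtColor(im,cv2.COLOR_RGB2HSV); m=cv2.inRange(h,(100,120,40),(125,255,255))
    cs,_=cv2.findContours(m,cv2.RETR_EXTERNAL,cv2.CHAIN_APPROX_SIMPLE);out=[]
    for c in cs:
        if 2000<cv2.contourArea(c)<20000:
            out.append((cv2.contourArea(c),cv2.approxPolyDP(cv2.convexHull(c),4,True)[:,0].tolist()))
    return out
print(quad(s["image"]));q=quad(t["image"]);print(q)
for a,pp in q: print([plane(t,p,60) for p in pp])
```

```text
(array([300.7, 286.7]), 22) (array([156.1, 228.9]), 16) red (array([470.9, 217.4,  95. ]), np.float64(1.1634279512305659))
ptr end (array([455.8, 189.3, 125.4]), np.float64(1.3631764285468126))
ptr in (array([474.7, 181.6, 125.8]), np.float64(0.8988848494337401))
pin top (array([462.7, 251.6,  95.1]), np.float64(1.9445010346859504))
red out (array([468.4, 226.3,  94.5]), np.float64(0.6456984614983281))
red in (array([471.7, 207.2,  93.5]), np.float64(1.546020079430573))
[(2109.5, [[83, 344], [70, 383], [8, 383], [24, 344]]), (10207.0, [[331, 243], [355, 348], [349, 355], [262, 365], [249, 251]])]
[(6709.5, [[203, 186], [213, 258], [122, 273], [113, 201]]), (2707.0, [[46, 31], [115, 32], [130, 48], [128, 73], [86, 76], [63, 71], [44, 58]]), (7101.5, [[511, 20], [5, 9], [0, 0], [511, 0]])]
[array([569. , 128.7,  60. ]), array([413.6, 100.1,  60. ]), array([376.1, 294. ,  60. ]), array([530.1, 324.8,  60. ])]
[array([921.4, 510.1,  60. ]), array([923.1, 349.2,  60. ]), array([884.9, 311.6,  60. ]), array([824.5, 312.1,  60. ]), array([814.7, 407.9,  60. ]), array([825.3, 461.7,  60. ]), array([855.4, 508.4,  60. ])]
[array([ 976.6, -567.6,   60. ]), array([973.4, 611.7,  60. ]), array([995.7, 626. ,  60. ]), array([1026.3, -570.2,   60. ])]
```

The manual's scale: shifts go in shares of 50 mm and turns go in shares of 90 degrees. Converting my numbers, -30 mm is -0.6, -26 mm is -0.52.

Call:
{"method": "shift_gripper", "body": {"rows": {"ticks":[[0, 0, -0.5, 0], [-0.3, -0.26, -0.4, 0], [-0.6, -0.52, 0, 0], [-0.6, -0.52, 0, 0], [-0.6, -0.52, 0, 0]]}, "aperture": 85}}

```text
clock: 0.75
ee_pos: [305.9, 507.3, 276.3]
ee_rot: [3.142, -0.0, 2.779]
contact_force: [0.4, 0.8, -0.1]
finger_gap: 84.8
finger_force: 0.0
```

Call:
{"method": "shift_gripper", "body": {"rows": {"ticks":[[-0.6, -0.52, 0, 0], [-0.6, -0.52, 0, 0], [-0.6, -0.52, 0, 0], [-0.6, -0.52, 0, 0], [-0.6, -0.52, 0, 0]]}}}

```text
clock: 1.25
ee_pos: [400.0, 332.3, 276.4]
ee_rot: [3.141, -0.0, 2.779]
contact_force: [0.1, 0.3, -0.1]
finger_gap: 84.7
finger_force: 0.0
```

Call:
{"method": "shift_gripper", "body": {"rows": {"ticks":[[-0.6, -0.52, 0, 0], [-0.6, -0.52, 0, 0], [-0.6, -0.52, 0, 0], [-0.6, -0.52, 0, 0], [-0.16, -0.24, 0.4, 0]]}}}

```text
clock: 1.75
ee_pos: [480.8, 176.9, 258.2]
ee_rot: [3.139, 0.003, 2.775]
contact_force: [0.5, 0.6, -0.4]
finger_gap: 85.0
finger_force: 0.0
```

Call:
{"method": "shift_gripper", "body": {"rows": {"ticks":[[0, 0, 0, 0], [0, 0, 0, 0]]}, "aperture": 85}}

```text
clock: 1.95
ee_pos: [477.8, 180.3, 256.3]
ee_rot: [-3.141, -0.001, 2.778]
contact_force: [-0.5, 0.3, -0.4]
finger_gap: 84.7
finger_force: 0.0
```

Run:
```python
from h import *
import pickle
w=cam("wrist"); pickle.dump(w,open("w1.pkl","wb"))
print(w["position"],w["attitude"])
im=cv2.resize(w["image"][:,:,::-1],(768,576),interpolation=cv2.INTER_CUBIC)
cv2.imwrite("pics/w1.png",np.clip(im*1.6,0,255).astype('uint8'))
```

```text
[398.91910118 209.48700137 399.3631367 ] [2.80969419e+00 1.41014765e-04 1.20538021e+00]
```

View pics/w1.png

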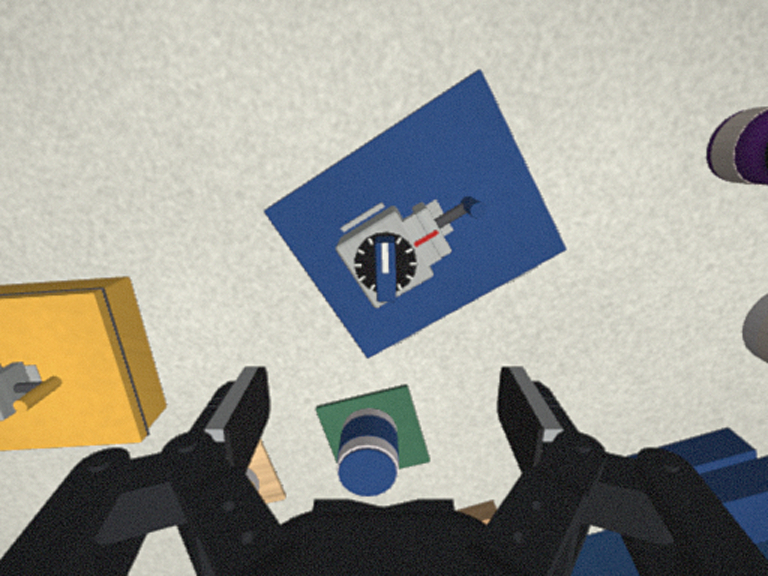

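The wrist view (1.5x) shows the dial disc centred at (386, 262), the pointer line running straight up from (385, 272) to (384, 243), and the red mark at (427, 239). The pin head is at (470, 203), and the box lid corners are (265, 210), (481, 70), (566, 249) and (368, 357). I'll combine these with the side and top views.

Run:
```python
from h import *
import pickle
np.set_printoptions(precision=1,suppress=True)
w=pickle.load(open("w1.pkl","rb"))
s=dict(fx=430.34,fy=430.34,cx=261.374,cy=187.757,position=np.array([514.316,550.295,778.687]),attitude=[-2.46769647,-2.56943678e-03,-3.06680255])
t=dict(fx=369.62,fy=369.62,cx=251.358,cy=188.068,position=np.array([471.14,14.67,867.252]),attitude=[-3.02265417,0.00564276,-1.54143682])
P=lambda x,y:(x/1.5,y/1.5)
c=[plane(w,P(*p),60) for p in[(265,210),(481,70),(566,249),(368,357)]]
print("corners",c,np.mean(c,0)); 
for a,b in[(0,1),(3,2)]: v=c[b]-c[a];print(np.linalg.norm(v),np.arctan2(-v[0],v[1]))
for a,b in[(0,3),(1,2)]: v=c[b]-c[a];print(np.linalg.norm(v),np.arctan2(v[1],v[0]))
print("disc",plane(w,P(386,262),104))
e,i=plane(w,P(384,242),128),plane(w,P(385,272),128);print("ptr",e,i,np.arctan2(*(e-i)[1::-1]))
print("ptr tri",tri((w,P(384,242)),(s,(311.3,264.2)),(t,(165.7,236.7))))
print("red tri",tri((w,P(427,239)),(s,(300.7,286.7)),(t,(156.1,228.9))))
print("pin tri",tri((w,P(471,201)),(s,(305.7,306)),(t,(139.5,232))), tri((w,P(471,201)),(s,(305.7,306))),plane(w,P(471,203),107))
print("lid tri",tri((w,P(566,249)),(t,(113,201))),tri((w,P(368,357)),(t,(203,186))))
```

```text
corners [array([410.6,  99.9,  60. ]), array([374.7, 297.3,  60. ]), array([533. , 326.6,  60. ]), array([569.3, 129.2,  60. ])] [471.9 213.2  60. ]
200.70015135810655 0.18003584149758156
200.68504431285427 0.18205639123149767
161.38087161850953 0.1826488450304072
160.9753392698785 0.18255903564026277
disc [476.9 182.1 104. ]
ptr [456.8 188.1 128. ] [477.1 181.1 128. ] 2.8097324848276726
ptr tri (array([456.3, 188.9, 126.2]), np.float64(1.977649188518239))
red tri (array([471.6, 217.3,  96.4]), np.float64(1.9808943761753537))
pin tri (array([461.2, 253.4,  94.9]), np.float64(4.5910912974884495)) (array([459.1, 255. , 100.2]), np.float64(2.322243837003744)) [457.  254.5 107. ]
lid tri (array([529.7, 322.9,  67.5]), np.float64(0.9716357136805619)) (array([569.2, 128.9,  59.7]), np.float64(0.29692921123656063))
```

Scaled: 40 mm is 0.8, 35 mm is 0.7, -0.02 rad is -0.0127.

Call:
{"method": "shift_gripper", "body": {"rows": {"ticks":[[0.02, 0.02, 0.6, -0.0127], [0, 0, 0.8, 0], [0, 0, 0.7, 0], [0, 0, 0.5, 0], [0, 0, 0.24, 0]]}, "aperture": 45, "grip_force": 40}}

```text
clock: 2.5
ee_pos: [476.5, 182.3, 112.8]
ee_rot: [-3.14, -0.001, 2.801]
contact_force: [0.1, 0.6, -0.2]
finger_gap: 44.9
finger_force: 0.0
```

Call:
{"method": "shift_gripper", "body": {"rows": {"ticks":[[0, 0, 0.08, 0], [0, 0, 0, 0], [0, 0, 0, 0]]}}}

```text
clock: 2.8
ee_pos: [478.1, 181.8, 111.5]
ee_rot: [3.14, 0.001, 2.799]
contact_force: [-0.1, 0.2, -0.0]
finger_gap: 45.4
finger_force: 0.0
```

Call:
{"method": "shift_gripper", "body": {"rows": {"ticks":[[0, 0, 0, 0], [0, 0, 0, 0], [0, 0, 0, 0], [0, 0, 0, 0], [0, 0, 0, 0]]}, "aperture": 5, "grip_force": 40}}

```text
clock: 3.3
ee_pos: [477.9, 181.7, 111.1]
ee_rot: [3.14, 0.001, 2.799]
contact_force: [-1.8, 0.9, 9.1]
finger_gap: 13.2
finger_force: 41.5
```

Scaled: 0.08 rad is 0.0509.

```bash
T(){ python3 -c "from bench import bot;o=bot.get_obs();print('Tz',o['torque'],o['ee_rot'][2])"; }
```

Call:
{"method": "shift_gripper", "body": {"rows": {"ticks":[[0, 0, 0, 0.0509], [0, 0, 0, 0.0509], [0, 0, 0, 0.0509]]}}}

```text
clock: 3.6
ee_pos: [477.9, 181.7, 111.1]
ee_rot: [3.14, 0.0, 2.555]
contact_force: [-1.1, 0.6, 8.3]
finger_gap: 13.3
finger_force: 41.5
```

```bash
T
```

```text
Tz [0.08383236 0.25717482 0.0527185 ] 2.5554871100790577
```

Call:
{"method": "shift_gripper", "body": {"rows": {"ticks":[[0, 0, 0, 0.0509], [0, 0, 0, 0.0509], [0, 0, 0, 0.0382]]}}}

```text
clock: 3.9
ee_pos: [478.0, 181.7, 111.1]
ee_rot: [3.14, 0.0, 2.336]
contact_force: [-1.3, -0.0, 9.0]
finger_gap: 13.2
finger_force: 41.5
```

```bash
T
```

```text
Tz [ 0.11978858  0.21068017 -0.02542903] 2.335574945323067
```

Call:
{"method": "shift_gripper", "body": {"rows": {"ticks":[[0, 0, 0, 0.0509], [0, 0, 0, 0.0509], [0, 0, 0, 0.0509]]}}}

```text
clock: 4.2
ee_pos: [478.0, 181.8, 111.1]
ee_rot: [3.14, -0.0, 2.096]
contact_force: [-0.4, 0.7, 8.2]
finger_gap: 12.9
finger_force: 41.4
```

```bash
T
```

```text
Tz [0.00729913 0.25456115 0.06450702] 2.095753561438317
```

Call:
{"method": "shift_gripper", "body": {"rows": {"ticks":[[0, 0, 0, 0.0509], [0, 0, 0, 0.0509], [0, 0, 0, 0.0382]]}}}

```text
clock: 4.5
ee_pos: [478.0, 181.8, 111.1]
ee_rot: [3.14, -0.001, 1.876]
contact_force: [-1.3, 0.3, 8.5]
finger_gap: 13.0
finger_force: 41.5
```

```bash
T
```

```text
Tz [0.0562988  0.20044037 0.02269262] 1.8755510374148208
```

Call:
{"method": "shift_gripper", "body": {"rows": {"ticks":[[0, 0, 0, 0.0382], [0, 0, 0, 0.0191], [0, 0, 0, 0], [0, 0, 0, 0]]}}}

```text
clock: 4.9
ee_pos: [478.1, 181.8, 111.1]
ee_rot: [3.14, -0.001, 1.789]
contact_force: [-0.6, 1.3, 8.8]
finger_gap: 12.9
finger_force: 41.5
```

```bash
T
```

```text
Tz [ 0.12795323  0.11193968 -0.05180284] 1.78862759804586
```

Scaled: 0.04 rad is 0.0255.

```bash
T(){ python3 -c "from bench import bot;o=bot.get_obs();print('Tz',o['torque'],o['ee_rot'][2])"; }
```

Call:
{"method": "shift_gripper", "body": {"rows": {"ticks":[[0, 0, 0, 0.0255], [0, 0, 0, 0], [0, 0, 0, 0]]}}}

```text
clock: 5.2
ee_pos: [478.1, 181.8, 111.1]
ee_rot: [3.14, -0.001, 1.749]
contact_force: [-1.1, 0.3, 9.0]
finger_gap: 13.3
finger_force: 41.5
```

```bash
T
```

```text
Tz [ 0.12998041  0.15225877 -0.07213548] 1.7485966511708049
```

Call:
{"method": "shift_gripper", "body": {"rows": {"ticks":[[0, 0, 0, 0], [0, 0, 0, 0], [0, 0, 0, 0], [0, 0, -0.6, 0], [0, 0, -0.8, 0]]}, "aperture": 45}}

```text
clock: 5.7
ee_pos: [476.4, 180.5, 179.8]
ee_rot: [-3.138, 0.002, 1.748]
contact_force: [0.7, 0.8, 0.9]
finger_gap: 45.2
finger_force: 0.0
```

Call:
{"method": "shift_gripper", "body": {"rows": {"ticks":[[0, 0, -0.9, 0], [0, 0, -0.6, 0], [0, 0, 0, 0], [0, 0, 0, 0]]}}}

```text
clock: 6.1
ee_pos: [477.4, 181.5, 255.6]
ee_rot: [3.141, -0.001, 1.749]
contact_force: [-0.7, -0.7, 0.5]
finger_gap: 45.2
finger_force: 0.0
```

Run:
```python
from h import *
import pickle
w=cam("wrist"); s=cam("side");t=cam("top");pickle.dump((w,s,t),open("w2.pkl","wb"))
f=lambda a,n:cv2.resize(a,(n,300),interpolation=cv2.INTER_CUBIC)
a=w["image"][60:285,90:390];a=cv2.resize(a,(400,300));b=cv2.resize(s["image"][245:325,255:355],(375,300))
cv2.imwrite("pics/w2.png",np.clip(np.hstack([a,b])[:,:,::-1]*1.6,0,255).astype('uint8'))
```

```text
(no output)
```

View pics/w2.png

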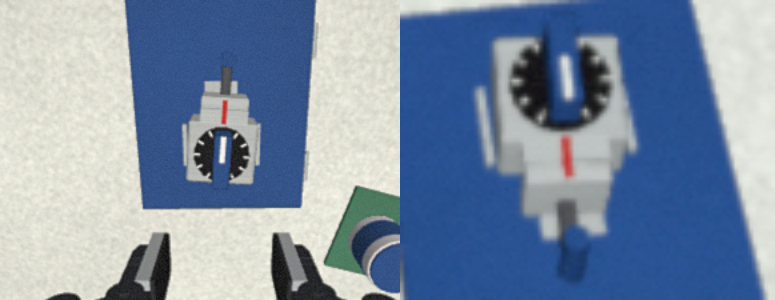

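The wrist crop shows the pointer (222, 138–163) in line with the red mark (224, 102–123), so the dial is home. The pin head is at crop (230, 57) and side crop (575, 240).

Run:
```python
from h import *
import pickle
np.set_printoptions(precision=1,suppress=True)
w,s,t=pickle.load(open("w2.pkl","rb"))
W=lambda x,y:(90+.75*x,60+.75*y)
S=lambda x,y:(255+(x-400)/3.75,245+y/3.75)
print("pin",tri((w,W(228,57)),(s,S(575,240))),plane(w,W(228,57),107),plane(s,S(575,240),107))
r0,r1=plane(w,W(224.5,101),98),plane(w,W(224.5,124),98);p0,p1=plane(w,W(222,138),128),plane(w,W(222,163),128)
for a,b in((r0,r1),(p0,p1)): print(a,b,np.arctan2(*(a-b)[1::-1]))
o=bot.get_obs(); R=Ro.from_euler('xyz',o["ee_rot"]).as_matrix()
print(R.T@(np.array([463.2,257.5,77])-o["ee_pos"]),R.T@[-.181,.983,0])
```

```text
pin (array([468.5, 259.9, 101.1]), np.float64(0.7026932834835586)) [469.1 259.8 107. ] [468.2 262.6 107. ]
[472.7 225.2  98. ] [476.1 206.4  98. ] 1.750495991727234
[474.8 201.1 128. ] [478.4 181.3 128. ] 1.748236890802957
[ 77.8   0.4 177.2] [ 1. -0. -0.]
```

Scaled: 35 mm is 0.7, 30 mm is 0.6.

Call:
{"method": "shift_gripper", "body": {"rows": {"ticks":[[0.6, 0.02, 0.4, 0], [0.7, 0.04, 0.6, 0], [0.26, 0, 0.6, 0], [0, 0, 0.6, 0], [0, 0, 0.5, 0]]}, "aperture": 45, "grip_force": 30}}

```text
clock: 6.75
ee_pos: [465.5, 258.3, 117.6]
ee_rot: [-3.139, 0.002, 1.749]
contact_force: [0.5, -0.4, 0.6]
finger_gap: 45.1
finger_force: 0.0
```

Call:
{"method": "shift_gripper", "body": {"rows": {"ticks":[[0, 0, 0.44, 0], [0, 0, 0.28, 0], [0, 0, 0.12, 0], [0, 0, 0, 0]]}}}

```text
clock: 7.15
ee_pos: [466.4, 258.2, 77.7]
ee_rot: [-3.14, 0.001, 1.748]
contact_force: [0.5, -0.2, 0.3]
finger_gap: 45.0
finger_force: 0.0
```

Call:
{"method": "shift_gripper", "body": {"rows": {"ticks":[[0, 0, 0, 0], [0, 0, 0, 0], [0, 0, 0, 0], [0, 0, 0, 0], [0, 0, 0, 0]]}, "aperture": 3, "grip_force": 30}}

```text
clock: 7.65
ee_pos: [467.0, 259.1, 79.0]
ee_rot: [3.14, -0.001, 1.749]
contact_force: [-0.2, 0.8, 6.3]
finger_gap: 10.6
finger_force: 29.6
```

Scaled: 4 mm is 0.08.

Call:
{"method": "shift_gripper", "body": {"rows": {"ticks":[[0.08, 0, 0, 0], [0.08, 0, 0, 0], [0.08, 0, 0, 0], [0.08, 0, 0, 0]]}}}

```text
clock: 8.05
ee_pos: [464.2, 274.6, 78.6]
ee_rot: [3.141, -0.0, 1.749]
contact_force: [3.1, -1.2, 5.6]
finger_gap: 10.9
finger_force: 29.6
```

Call:
{"method": "shift_gripper", "body": {"rows": {"ticks":[[0.08, 0, 0, 0], [0.06, 0, 0, 0], [0.04, 0, 0, 0], [0, 0, 0, 0], [0, 0, 0, 0]]}}}

```text
clock: 8.55
ee_pos: [462.1, 283.4, 78.4]
ee_rot: [3.142, -0.0, 1.749]
contact_force: [2.4, 0.7, 5.8]
finger_gap: 11.0
finger_force: 29.6
```

Scaled: 1.5 mm is 0.03.

Call:
{"method": "shift_gripper", "body": {"rows": {"ticks":[[0.03, 0, 0, 0], [0.03, 0, 0, 0], [0, 0, 0, 0]]}}}

```text
clock: 8.85
ee_pos: [461.3, 285.2, 78.0]
ee_rot: [-3.141, 0.001, 1.748]
contact_force: [2.1, -5.3, 5.2]
finger_gap: 11.0
finger_force: 29.6
```

Call:
{"method": "shift_gripper", "body": {"rows": {"ticks":[[0.03, 0, 0, 0], [0, 0, 0, 0], [0, 0, 0, 0]]}}}

```text
clock: 9.15
ee_pos: [460.8, 285.6, 77.8]
ee_rot: [-3.139, 0.002, 1.747]
contact_force: [1.6, -11.8, 5.4]
finger_gap: 10.7
finger_force: 29.6
```

Scaled: -40 mm is -0.8, -25 mm is -0.5.

Call:
{"method": "shift_gripper", "body": {"rows": {"ticks":[[0, 0, 0, 0], [0, 0, 0, 0], [0, 0, -0.5, 0], [0, 0, -0.8, 0], [-0.3, 0, -0.8, 0]]}, "aperture": 45}}

```text
clock: 9.65
ee_pos: [463.0, 274.2, 184.0]
ee_rot: [-3.14, 0.001, 1.751]
contact_force: [-0.1, -0.2, 0.7]
finger_gap: 45.1
finger_force: 0.0
```

Call:
{"method": "shift_gripper", "body": {"rows": {"ticks":[[-0.8, 0, -0.8, 0], [-0.8, 0, -0.6, 0], [-0.22, 0, 0, 0], [0, 0, 0, 0], [0, 0, 0, 0]]}}}

```text
clock: 10.15
ee_pos: [478.7, 188.7, 248.0]
ee_rot: [-3.141, -0.0, 1.749]
contact_force: [-1.2, -0.5, 0.5]
finger_gap: 45.4
finger_force: 0.0
```

Run:
```python
from h import *
import pickle
w=cam("wrist"); s=cam("side");t=cam("top");pickle.dump((w,s,t),open("w3.pkl","wb"))
a=w["image"][60:285,90:390];a=cv2.resize(a,(400,300));b=cv2.resize(s["image"][245:325,255:355],(375,300))
cv2.imwrite("pics/w3.png",np.clip(np.hstack([a,b])[:,:,::-1]*1.6,0,255).astype('uint8'))
```

```text
(no output)
```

View pics/w3.png

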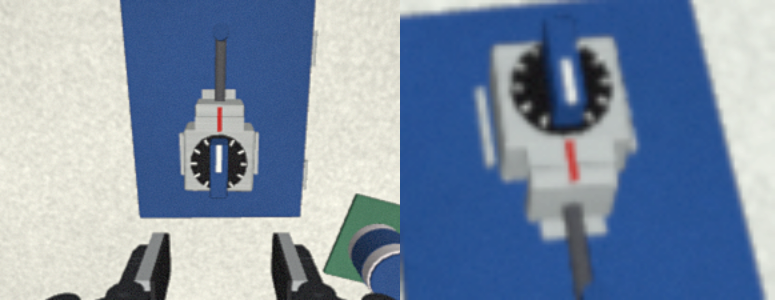

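The bar is drawn: the pin has moved from (230, 57) to (221, 33) in the wrist crop, and the pointer is still on the red mark. The disc centre is at crop (218, 164).

Run:
```python
from h import *
import pickle
np.set_printoptions(precision=1,suppress=True)
w,s,t=pickle.load(open("w3.pkl","rb"))
W=lambda x,y:(90+.75*x,60+.75*y)
S=lambda x,y:(255+(x-400)/3.75,245+y/3.75)
d=plane(w,W(218,164),104);print(d,"red",plane(w,W(219.5,119),98),"disc tri",tri((w,W(218,164)),(s,S(562,86))))
p=[plane(w,W(*q),128) for q in((218.5,146),(218.5,172))];print(p)
pin=plane(w,W(221,33),107);print("pin",pin,np.linalg.norm((pin-d)[:2]))
o=bot.get_obs(); R=Ro.from_euler('xyz',o["ee_rot"]).as_matrix()
print(R.T@(np.array([d[0],d[1],111])-o["ee_pos"]))
```

```text
[477.2 181.9 104. ] red [472.  218.2  98. ] disc tri (array([476.2, 178.7,  90.8]), np.float64(1.8273569878308478))
[array([474. , 203.4, 128. ]), array([477.6, 183. , 128. ])]
pin [461.8 282.5 107. ] 101.82624388770407
[ -6.5  -2.5 136.8]
```

Scaled: 40 mm is 0.8, 35 mm is 0.7.

Call:
{"method": "shift_gripper", "body": {"rows": {"ticks":[[-0.1, -0.02, 0.6, 0], [0, 0, 0.8, 0], [0, 0, 0.7, 0], [0, 0, 0.44, 0], [0, 0, 0.16, 0]]}, "aperture": 45, "grip_force": 80}}

```text
clock: 10.8
ee_pos: [477.7, 182.7, 111.1]
ee_rot: [-3.138, 0.002, 1.75]
contact_force: [-0.3, 0.0, 0.6]
finger_gap: 45.4
finger_force: 0.0
```

Call:
{"method": "shift_gripper", "body": {"rows": {"ticks":[[0, 0, 0.04, 0], [0, 0, 0, 0]]}}}

```text
clock: 11.0
ee_pos: [479.5, 183.1, 112.1]
ee_rot: [3.141, 0.0, 1.749]
contact_force: [1.2, -1.0, -1.4]
finger_gap: 45.1
finger_force: 0.0
```

Call:
{"method": "shift_gripper", "body": {"rows": {"ticks":[[0, 0, 0, 0], [0, 0, 0, 0], [0, 0, 0, 0], [0, 0, 0, 0], [0, 0, 0, 0]]}, "aperture": 5, "grip_force": 80}}

```text
clock: 11.5
ee_pos: [479.3, 183.0, 112.3]
ee_rot: [3.141, -0.001, 1.749]
contact_force: [-3.3, -1.4, 8.1]
finger_gap: 12.1
finger_force: 82.9
```

Call:
{"method": "shift_gripper", "body": {"rows": {"ticks":[[0, 0, -0.08, 0], [0, 0, -0.1, 0], [0, 0, -0.16, 0], [0, 0, -0.16, 0], [0, 0, -0.16, 0]]}}}

```text
clock: 12.0
ee_pos: [479.3, 182.8, 145.5]
ee_rot: [3.141, -0.0, 1.749]
contact_force: [0.8, 0.4, -5.7]
finger_gap: 11.6
finger_force: 81.1
```

Call:
{"method": "shift_gripper", "body": {"rows": {"ticks":[[0, 0, -0.16, 0], [0, 0, 0, 0], [0, 0, 0, 0]]}}}

```text
clock: 12.3
ee_pos: [479.2, 182.9, 152.8]
ee_rot: [3.141, -0.0, 1.749]
contact_force: [-0.2, 0.2, -5.1]
finger_gap: 11.9
finger_force: 81.1
```

Scaled: -25 mm is -0.5, -20 mm is -0.4.

Call:
{"method": "shift_gripper", "body": {"rows": {"ticks":[[0, 0, -0.3, 0], [0, 0, -0.5, 0], [0, 0, -0.5, 0], [0, 0, -0.5, 0], [0, 0, -0.4, 0]]}}}

```text
clock: 12.8
ee_pos: [479.2, 182.7, 263.6]
ee_rot: [3.142, -0.0, 1.749]
contact_force: [0.1, 1.5, -5.8]
finger_gap: 11.9
finger_force: 81.1
```

Call:
{"method": "shift_gripper", "body": {"rows": {"ticks":[[0, 0, -0.2, 0], [0, 0, 0, 0], [0, 0, 0, 0], [0, 0, 0, 0], [0, 0, 0, 0]]}}}

```text
clock: 13.3
ee_pos: [478.8, 182.6, 271.8]
ee_rot: [-3.14, 0.001, 1.749]
contact_force: [-0.3, -0.3, -4.5]
finger_gap: 11.6
finger_force: 81.1
```

Run:
```python
from h import *
w=cam("wrist"); s=cam("side")
a=cv2.resize(w["image"],(400,300));b=cv2.resize(s["image"][150:330,220:400],(300,300))
cv2.imwrite("pics/w4.png",np.clip(np.hstack([a,b])[:,:,::-1]*1.6,0,255).astype('uint8'))
```

```text
(no output)
```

View pics/w4.png

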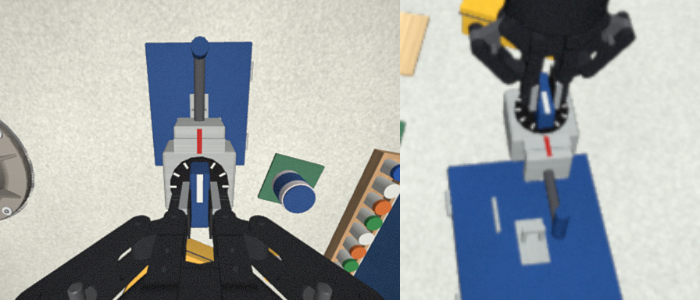

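The lock is held level, dial up, with the pin still drawn out at (200, 47) in the wrist view. The bare staple shows on the lid in the side view, and the tins are where they were. The underside is about 220 mm up.

Call:
{"method": "shift_gripper", "body": {"rows": {"ticks":[[0, 0, 0, 0], [0, 0, 0, 0], [0, 0, 0, 0], [0, 0, 0, 0], [0, 0, 0, 0]]}}}

```text
clock: 13.9
ee_pos: [479.2, 182.8, 272.7]
ee_rot: [3.142, -0.0, 1.749]
contact_force: [0.2, 0.6, -5.7]
finger_gap: 11.9
finger_force: 81.1
```

```bash
python3 -c "from bench import bot;print(bot.close_job())"
```

```text
the job is handed in; nothing more can be done
None
```

I handed the job in at 13.9 s: the blue lock is open (dial home, bar fully drawn), lifted off the hasp, and held still and level about 22 cm above the table; no verdict was returned.

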